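# Nip a battery cell in its cam clamp

## Task

One of the two cam clamps on the bench holds the rectangular battery cell, the other a round one. Turn the lever of the clamp with the rectangular cell just far enough to take up the gap, so that the cam nips the cell against the spring jaw and the jaw has given by about 5 mm; overrunning, so that the jaw is pushed in by more than 10 mm even for a moment, spoils the cell. Let go of the lever there, and leave the other clamp's lever as it is.

Things in the scene. Friction and masses are not known exactly. Their poses are not given: they have to be found in the camera images.
- clamp: The clamp with the rectangular cell: fixed aluminium base plate 185 x 115 x 12 mm, steel cam and lever at one end, spring jaw before a grey block at the other, cell between in a railed channel (centre line y = -14 mm). Origin: on the lever's vertical pivot axis, at bench level. x: from cam to jaw, the way the cam pushes, within 0.3 rad of straight ahead; z up. Stands on the left or right of the bench.
- knob (a point): Middle of the upright white grip on that clamp's lever: a round post 18 mm in diameter, fixed on the lever, 51 to 97 mm above the bench (this point 75 mm up, 90 mm from the pivot axis). The flat steel lever arm lies below it, 41 to 51 mm up. It needs 3 to 6 N to move and stays where it is left. From its start it swings round the clamp's -x end.
- lever (a joint): Angle t of that lever in rad; starts at 0 to 0.35, grows counter-clockwise seen from above, which tightens. The lever points 110 degrees + t counter-clockwise from the clamp's x. The cam is a disc of 28 mm radius, its face 28 - 16 cos(t) mm ahead of the pivot. The jaw's face rests 58 to 69 mm ahead of the pivot, so the right t is about 1.1 to 2.0, differing each time; the end stop is at 2.6.
- jaw (a joint): How far that clamp's spring jaw is pushed in along the clamp's +x, in m: 0 at rest, 0.016 at its end. The jaw is a steel plate 76 mm wide, 40 mm high, 10 mm thick; 20 mm of open space with two springs lies between it and the grey block behind when at rest, and narrows as it gives. It takes 2 N to start it, plus 0.5 N per mm.
- cell: Rectangular battery cell: aluminium can 40 mm (its x, along the clamp's x) x 80 mm (y) x 68 mm high with two flat terminals on its black top, loose, standing in the channel on the base plate with some millimetres of play. Origin: centre of its underside, 12 mm above the bench.
- knob_b (a point): The same grip point on the lever of the other clamp, which is built alike but holds an upright round cell 46 mm in diameter and 80 mm tall. Not to be moved.
Things that resemble listed ones, but are neither listed nor needed, are in the scene too. Leave any orange or yellow look-alike of the clamp alone. Leave any pink look-alike of the cell alone.

How it is judged:
By the outcome, as a careful person would: the job done as asked, in the order asked, and still so for the second after the job is handed in, with the robot touching nothing.
It also fails if it takes over 42 s, if anything falls off the work surface, if the arm or the gripper's body presses on something with over 40 N, if the wrist force passes 120 N, or if a joint passes its speed limit or range.

## Robot

A 7-joint arm with a two-finger parallel gripper is mounted at the origin on the work surface. World frame = base frame: x ahead of the robot, y to its left, z up, the work surface at z = 0. Lengths are in m, angles in rad, forces in N, time in s.
With the tool pointing down it reaches from about 0.35 to 0.9 m from the base axis. Payload 7.2 kg.
Tool frame: the origin (TCP) lies at the very end of the fingers, on their centre line; the grasp point (between the pads) lies 19 mm behind it (arm.grip_point_offset is the distance from the TCP to the grasp point, in m); z points along the fingers, y is the line along which they close (so a half turn about z gives the same grasp; the last joint's range is limited). The gripper opens to 88 mm and grips with 3 to 60 N. Pads are 20 mm wide; open, the fingers measure 115 mm over their backs; the gripper's body (75 mm by 178 mm) begins 61 mm behind the grasp point.
Start: joints at [1.163, 0.411, -0.013, 1.596, 0.006, 1.134, -0.082], TCP at [0.208, -0.589, 0.191] pointing down, gripper open.
Joint ranges: [-2.95, 2.95], [-0.29, 1.99], [-1.47, 1.44], [0.14, 2.54], [-1.03, 4.17], [0.13, 1.85], [-2.86, 2.86]. Speed limits (rad/s): [2.39, 2.39, 3.01, 3.01, 3.14, 3.14, 3.14].

## Interface

Orientations are given as a 3x3 rotation matrix whose columns are the frame's x, y, z axes.
In Python, from station import arm gives the robot as it stands.
- The arm moves only by the tool step_arm, never from a script. Its argument "deltas" is a list of rows, each an object with "slide": the shift along the world's x, y, z in m, a list of three; "roll": the turn about the world's z in rad. In form: [{"slide": [x, y, z], "roll": roll}, ...]. A call has 1 to 8 rows; each row shifts and turns the commanded pose from where the row before left it; what a row does not reach is not made up. A row lasts 1/10 s, in which the tool goes at most 50 mm and 8.59 degrees, less where a joint would pass 70% of its speed; a pose out of reach is approached as far as the arm can. A call is refused whole if a number of a shift passes 0.05 or a number of a turn 0.15, either way. A call with a gripper value outside its range is refused whole. "gripper" is the opening, from 0 (shut) to 1 (fully open), set as the call begins (left out, the last holds). The fingers move at their own pace and stop on an object; "force" is the grip in N (left out, the last holds). Time passes only in rows, so rows that do not move let the fingers close. It gives the time, the measured TCP pose, the force, the opening and the grip force at its end, in the units of the state.
- arm.get_obs(): the state, without advancing time (a new reading comes with each control period).
- arm.camera(name): name is "scene" or "top" or "wrist"; returns a dict with "frame" (384x512x3 uint8, red, green, blue), "camera_matrix" (3x3 intrinsics, pixels), "world_to_cam" (4x4, takes a point from world to camera coordinates). Camera axes: x right, y up, looking along -z (the intrinsics and any distortion apply to the point x, -y, -z); pixel columns grow to the right and rows downward; lengths in m; the calibration is good to about 2 mm. The wrist camera is an equidistant fisheye: a pixel r from the principal point sees the ray r / f radians off the axis. A picture is of the moment at which its call begins. There is no depth.
- arm.close_job(): hands the job in; it is judged then, once.
Trained networks look in a picture, given as the dict that the camera call returned (one of the last four; its "shot" number tells which), for a name from the list of things; names that differ only in an ending like _2 or _b are one class to them, and where a whole thing is asked for, a point or a joint stands for the part that bears it (a point fixed in the world has none). Each returns a list of dicts, best first, with "score" (0 to 1); they miss things now and then, are a little off and sometimes report something else, mostly with a low value. They report only what shows in the picture. A call takes as long as a camera call. They do not tell look-alikes from the thing itself.
- arm.boxes_of(target, picture): "position" ([column, row] in pixels, amid what is visible of it).
- arm.mark_of(target, picture): "position" ([column, row] in pixels: a listed point, or the origin of a listed thing).
The state is a dict: "time": time; "joint_pos": joint angles; "dq": joint speeds; "effort": joint torques, N m; "position": TCP position; "tool_rot": TCP orientation; "contact_force": force on the tool from outside, world axes, zero at the start; "ft_torque": the same for the moment, N m; "grip_width": opening from 0.0 (shut) to 1.0 (fully open); "gripper_force": force on a finger pad.
Only numpy, scipy, OpenCV 4.12 (cv2) and the standard library are available. Lean on these libraries where they do the work, as an engineer would, in place of code of your own. Each camera call takes 0.05 s, during which the arm holds its last target. There are 200 camera calls.

## Working session

There is one attempt and no reset: what is moved stays moved. The work goes in short steps, Python scripts to look and compute and a tool call to move; the robot and the scene stay as the last step left them, time stands still between calls to the robot, and variables do not carry over. Pictures are saved under pics/ and viewed, at most 10 in all, crops included, and the job is handed in when it is done.

Besides the shell and the picture viewer there is one more tool, called as name([rows], argument=value, ...), one row to a line, values as JSON. step_arm: Moves the arm, as the interface text tells. Its arguments: {"type":"object","properties":{"deltas":{"type":"array"},"gripper":{"type":"number"},"force":{"type":"number"}},"required":["deltas"]}

```bash
mkdir -p pics; ls; cat > h.py <<'E'
import numpy as np, cv2
from station import arm
def ray(p,c):
    K=c["camera_matrix"];W=c["world_to_cam"];R=W[:3,:3]
    d=np.array([(p[0]-K[0,2])/K[0,0],-(p[1]-K[1,2])/K[1,1],-1.])
    return -R.T@W[:3,3],R.T@d
def at_z(p,c,z):
    o,d=ray(p,c);return o+d*(z-o[2])/d[2]
def proj(P,c):
    K=c["camera_matrix"];W=c["world_to_cam"]
    q=W[:3,:3]@np.array(P)+W[:3,3];q=np.array([q[0],-q[1],-q[2]])
    return (K@(q/q[2]))[:2]
def save(c,n,crop=None,s=1):
    f=c["frame"][:,:,::-1]
    if crop:f=f[crop[1]:crop[3],crop[0]:crop[2]]
    cv2.imwrite("pics/"+n,cv2.resize(f,None,fx=s,fy=s,interpolation=cv2.INTER_CUBIC))
E
python3 - <<'E'
from h import *
ims=[]
for n in("top","scene"):
    c=arm.camera(n);ims.append(c["frame"])
    print(n,c["camera_matrix"].tolist(),ray((256,192),c))
    for t,z in(("clamp",0),("knob",.075),("cell",.012),("jaw",.03)):
        for d in arm.mark_of(t,c):print(t,d["score"],np.round(d["position"]),at_z(d["position"],c,z).round(3))
    save(c,n+".png",s=1.5)
E
```

```text
pics
top [[499.8231130396104, 0.0, 249.838124073521], [0.0, 499.8231130396104, 188.20326247034], [0.0, 0.0, 1.0]] (array([ 0.15197144, -0.16664867,  1.62916266]), array([ 0.19416511,  0.00136261, -0.98107479]))
clamp 0.9 [266. 248.] [ 0.293 -0.211  0.   ]
clamp 0.88 [252. 159.] [ 0.586 -0.142  0.   ]
clamp 0.62 [381. 249.] [ 0.32  -0.583  0.   ]
knob 0.78 [223. 158.] [ 0.562 -0.05   0.075]
knob 0.76 [363. 252.] [ 0.299 -0.509  0.075]
knob 0.62 [234. 243.] [ 0.293 -0.11   0.075]
cell 0.91 [310. 145.] [ 0.649 -0.333  0.012]
cell 0.8 [258. 146.] [ 0.629 -0.158  0.012]Traceback (most recent call last):
  File "<stdin>", line 7, in <module>
ValueError: it knows: cell, clamp, knob
```

```bash

python3 - <<'E'
from h import *
for n in("top","scene"):
    c=arm.camera(n)
    print(n,ray((256,192),c))
    for t,z in(("clamp",0),("knob",.075),("cell",.012)):
        for d in arm.mark_of(t,c):print(t,d["score"],np.round(d["position"]),at_z(d["position"],c,z).round(3))
    save(c,n+".png",s=1.5)
E
```

```text
top (array([ 0.15197144, -0.16664867,  1.62916266]), array([ 0.19416511,  0.00136261, -0.98107479]))
clamp 0.88 [381. 250.] [ 0.319 -0.585  0.   ]
clamp 0.6 [268. 250.] [ 0.288 -0.218  0.   ]
clamp 0.59 [249. 158.] [ 0.589 -0.131  0.   ]
knob 0.94 [361. 251.] [ 0.3   -0.503  0.075]
knob 0.92 [138. 175.] [0.483 0.216 0.075]
knob 0.78 [225. 157.] [ 0.565 -0.057  0.075]
knob 0.78 [233. 241.] [ 0.3   -0.107  0.075]
cell 0.94 [259. 146.] [ 0.632 -0.16   0.012]
cell 0.64 [309. 144.] [ 0.651 -0.328  0.012]
scene (array([ 1.21884292, -0.67791976,  1.01677996]), array([-0.55531781,  0.428271  , -0.71295873]))
clamp 0.82 [ 64. 248.] [ 0.308 -0.588  0.   ]
clamp 0.75 [269. 242.] [ 0.592 -0.148  0.   ]
clamp 0.72 [188. 184.] [ 0.287 -0.208  0.   ]
knob 0.96 [295. 200.] [ 0.567 -0.048  0.075]
knob 0.89 [342. 145.] [0.473 0.207 0.075]
knob 0.83 [215. 151.] [ 0.285 -0.111  0.075]
knob 0.73 [ 89. 212.] [ 0.3   -0.499  0.075]
cell 0.72 [228. 289.] [ 0.657 -0.319  0.012]
cell 0.68 [270. 247.] [ 0.614 -0.16   0.012]
```

View pics/top.png

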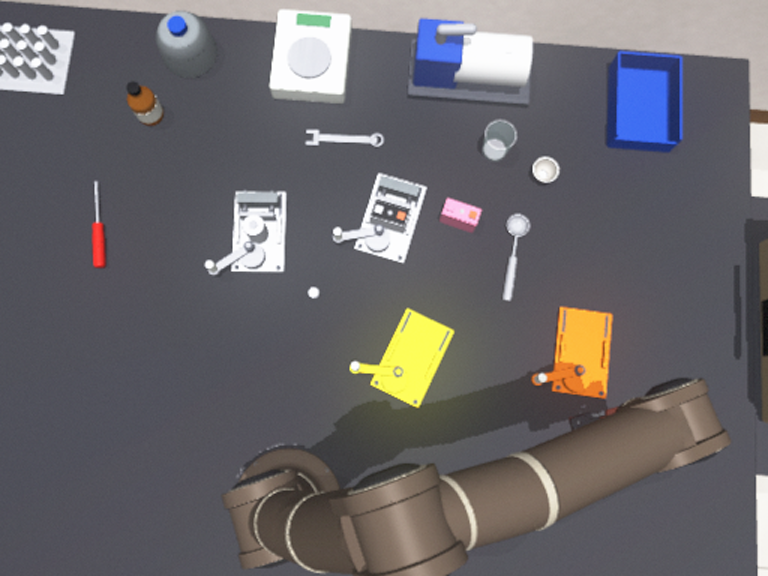

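View pics/scene.png

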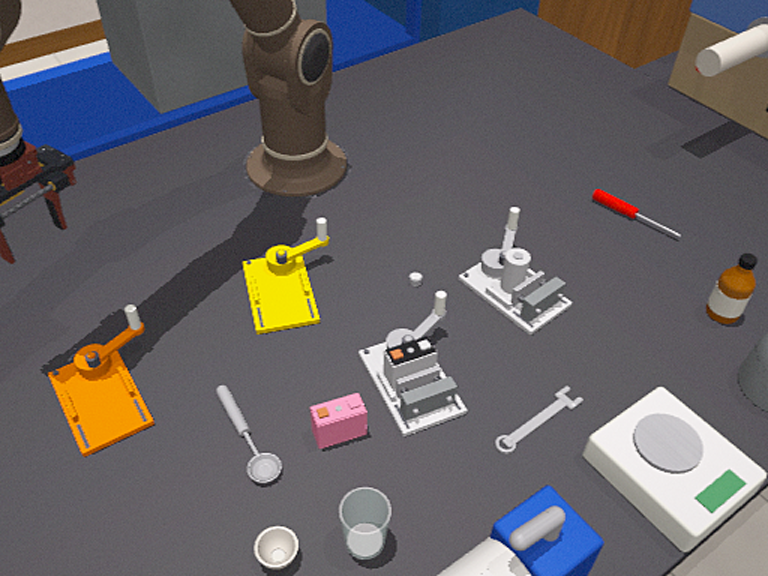

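Top view: the rectangular cell's clamp is at (252,158) with its knob at (225,157), in raw pixels. The round-cell clamp is to the left at (168,170). Yellow and orange are decoys.

```bash

python3 - <<'E'
from h import *
o=arm.get_obs();print(o["position"],o["tool_rot"].round(3) if hasattr(o["tool_rot"],'round') else o["tool_rot"],o["time"])
c=arm.camera("wrist");C,d=ray((c["camera_matrix"][0,2],c["camera_matrix"][1,2]),c)
R=np.array(o["tool_rot"]);print(c["camera_matrix"],"cam in tool",R.T@(C-o["position"]),"axis",R.T@d,C,"camxup",c["world_to_cam"][:2,:3])
E
```

```text
[ 0.20828918 -0.58928542  0.19074883] [[ 0.943  0.333 -0.   ]
 [ 0.333 -0.943 -0.   ]
 [-0.     0.    -1.   ]] 0.6
[[297.31863964   0.         252.43519273]
 [  0.         297.31863964 190.53599066]
 [  0.           0.           1.        ]] cam in tool [ 0.0761849  -0.00029588 -0.19529372] axis [-2.75453028e-01 -8.55624723e-04  9.61314151e-01] [ 0.28002086 -0.56360354  0.38604059] camxup [[ 0.33425291 -0.94248273 -0.00113401]
 [ 0.90591213  0.32161455 -0.27547648]]
```

step_arm([
  {"slide": [0.026,0.032,0.004],"roll": -0.046},
  {"slide": [0.026,0.032,0.004],"roll": -0.046},
  {"slide": [0.026,0.032,0.004],"roll": -0.046},
  {"slide": [0.026,0.032,0.004],"roll": -0.046},
  {"slide": [0.026,0.032,0.004],"roll": -0.046},
  {"slide": [0.026,0.032,0.004],"roll": -0.046},
  {"slide": [0.026,0.032,0.004],"roll": -0.046},
  {"slide": [0.026,0.032,0],"roll": -0.046},
])

```text
time: 1.45
position: [0.4175, -0.3321, 0.2196]
tool_rot: [[1.0, -0.03, 0.001], [-0.03, -1.0, -0.001], [0.001, 0.001, -1.0]]
contact_force: [0.2, -0.2, 0.8]
grip_width: 0.998
gripper_force: 0.0
```

step_arm([
  {"slide": [0.026,0.032,0],"roll": -0.046},
  {"slide": [0.026,0.032,0],"roll": -0.046},
  {"slide": [0.026,0.032,0],"roll": -0.046},
  {"slide": [0.026,0.032,0],"roll": -0.046},
  {"slide": [0.026,0.032,0],"roll": -0.046},
  {"slide": [0.026,0.032,0],"roll": -0.046},
  {"slide": [0,0,0],"roll": 0},
  {"slide": [0,0,0],"roll": 0},
])

```text
time: 2.25
position: [0.5725, -0.1403, 0.2185]
tool_rot: [[0.955, -0.297, -0.001], [-0.297, -0.955, 0.0], [-0.001, 0.0, -1.0]]
contact_force: [0.2, 0.4, -0.0]
grip_width: 1.001
gripper_force: 0.0
```

```bash
cat >> h.py <<'E'
def wray(p,c):
    K=c["camera_matrix"];W=c["world_to_cam"];R=W[:3,:3]
    u=np.array([(p[0]-K[0,2])/K[0,0],(p[1]-K[1,2])/K[1,1]]);r=np.hypot(*u)
    s=np.sin(r)/max(r,1e-9)
    return -R.T@W[:3,3],R.T@np.array([u[0]*s,-u[1]*s,-np.cos(r)])
def w_at_z(p,c,z):
    o,d=wray(p,c);return o+d*(z-o[2])/d[2]
def rectify(c,x0,x1,y0,y1,z,s):
    "orthophoto at height z, s px per m: up=+x, left=+y"
    K=c["camera_matrix"];W=c["world_to_cam"]
    X,Y=np.meshgrid(np.arange(x1,x0,-1/s),np.arange(y1,y0,-1/s),indexing='ij')
    q=np.stack([X,Y,0*X+z],-1)@W[:3,:3].T+W[:3,3]
    x,y,w=q[...,0],-q[...,1],-q[...,2];h=np.hypot(x,y)+1e-9;r=np.arctan2(h,w)
    return cv2.remap(c["frame"],(K[0,0]*r*x/h+K[0,2]).astype('f4'),(K[1,1]*r*y/h+K[1,2]).astype('f4'),cv2.INTER_CUBIC)
E
python3 - <<'E'
from h import *
o=arm.get_obs();print(o["position"],o["time"])
c=arm.camera("wrist");print(wray((252,190),c))
for t,z in(("clamp",0),("knob",.075),("cell",.012)):
    for d in arm.mark_of(t,c):print(t,d["score"],np.round(d["position"]),w_at_z(d["position"],c,z).round(4))
np.savez("w1.npz",**{k:c[k] for k in("frame","camera_matrix","world_to_cam")})
save(c,"w1.png",s=1.5)
E
```

```text
[ 0.57251472 -0.14032371  0.21845141] 2.25
(array([ 0.64526655, -0.16232238,  0.41368964]), array([-0.26195483,  0.08371488, -0.9614424 ]))
clamp 0.94 [505. 218.] [ 0.3259 -0.5951  0.    ]
clamp 0.77 [336. 305.] [ 0.2838 -0.2067  0.    ]
clamp 0.72 [246. 147.] [ 0.5947 -0.1371  0.    ]
knob 0.72 [290. 347.] [ 0.2875 -0.1136  0.075 ]
knob 0.6 [182. 195.] [ 0.5719 -0.0499  0.075 ]
knob 0.57 [492. 263.] [ 0.3027 -0.4928  0.075 ]
cell 0.88 [359.  79.] [ 0.6442 -0.3155  0.012 ]
cell 0.81 [262. 121.] [ 0.624  -0.1694  0.012 ]
```

View pics/w1.png

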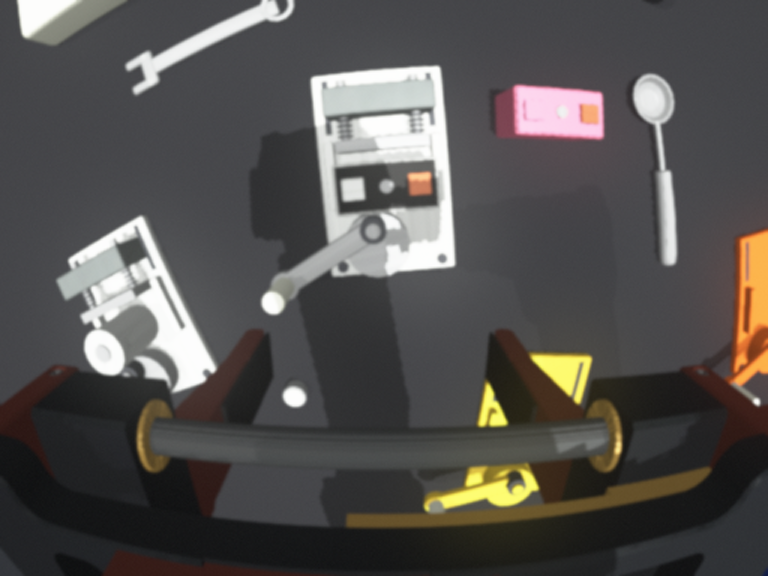

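The wrist view shows the whole clamp (1.5x pixels): pivot bolt (373,230), knob top (272,300), jaw plate (382,145), springs, and grey block (378,97). The spring gap is visible. Next I'll rectify it at jaw-top height.

```bash

python3 - <<'E'
from h import *
c=dict(np.load("w1.npz"))
im=rectify(c,.54,.74,-.26,-.03,.052,2600)[:,:,::-1].copy()
for i in range(0,11):
    x=.54+.02*i;cv2.putText(im,f"{x:.2f}",(0,int((.74-x)*2600)),0,.35,(0,255,255));cv2.line(im,(28,int((.74-x)*2600)),(40,int((.74-x)*2600)),(0,255,255))
for i in range(0,12):
    y=-.03-.02*i;cv2.putText(im,f"{y:.2f}",(int((-.03-y)*2600),10),0,.33,(0,255,255))
cv2.imwrite("pics/r1.png",im)
E
```

```text
(no output)
```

View pics/r1.png

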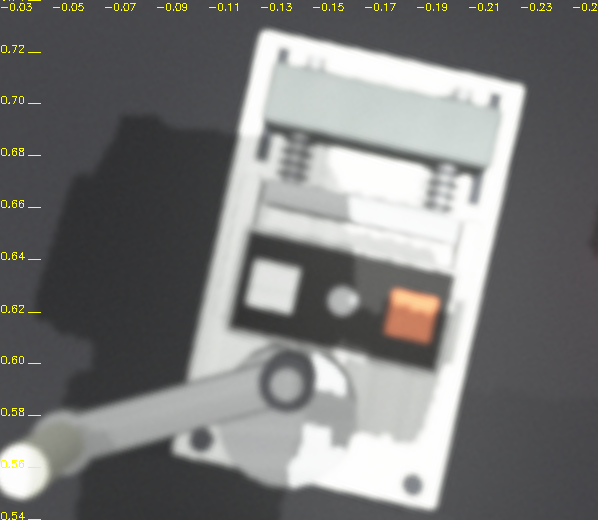

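step_arm([
  {"slide": [-0.001,0.029,-0.02]},
  {"slide": [-0.001,0.029,-0.02]},
  {"slide": [-0.001,0.028,-0.02]},
  {"slide": [0,0,0]},
  {"slide": [0,0,-0.032]},
  {"slide": [0,0,-0.032]},
  {"slide": [0,0,-0.025]},
  {"slide": [0,0,-0.01]},
], gripper=0.6)

```text
invalid input at $.deltas[0]: expected keys slide, roll
```

step_arm([
  {"slide": [0,0,0]},
  {"slide": [0,0,0]},
  {"slide": [0,0,0]},
  {"slide": [0,0,0]},
  {"slide": [0,0,0]},
  {"slide": [0,0,0]},
], gripper=0.1, force=15)

```text
invalid input at $.deltas[0]: expected keys slide, roll
```

step_arm([
  {"slide": [-0.001,0.029,-0.02],"roll": 0},
  {"slide": [-0.001,0.029,-0.02],"roll": 0},
  {"slide": [-0.001,0.028,-0.02],"roll": 0},
  {"slide": [0,0,0],"roll": 0},
  {"slide": [0,0,-0.032],"roll": 0},
  {"slide": [0,0,-0.032],"roll": 0},
  {"slide": [0,0,-0.025],"roll": 0},
  {"slide": [0,0,-0.01],"roll": 0},
], gripper=0.6)

```text
time: 3.25
position: [0.5679, -0.0572, 0.058]
tool_rot: [[0.953, -0.302, -0.003], [-0.302, -0.953, -0.001], [-0.002, 0.001, -1.0]]
contact_force: [-0.8, 0.2, -0.3]
grip_width: 0.597
gripper_force: 0.0
```

step_arm([
  {"slide": [0,0,0],"roll": 0},
  {"slide": [0,0,0],"roll": 0},
  {"slide": [0,0,0],"roll": 0},
  {"slide": [0,0,0],"roll": 0},
  {"slide": [0,0,0],"roll": 0},
  {"slide": [0,0,0],"roll": 0},
], gripper=0.1, force=15)

```text
time: 3.85
position: [0.57, -0.0547, 0.0607]
tool_rot: [[0.954, -0.299, 0.002], [-0.299, -0.954, 0.0], [0.001, -0.001, -1.0]]
contact_force: [-0.3, 0.9, 4.4]
grip_width: 0.193
gripper_force: 15.0
```

step_arm([
  {"slide": [-0.0069,-0.0022,0],"roll": 0.08},
  {"slide": [-0.0067,-0.0027,0],"roll": 0.08},
  {"slide": [-0.0064,-0.0032,0],"roll": 0.08},
  {"slide": [-0.0062,-0.0038,0],"roll": 0.08},
  {"slide": [-0.0058,-0.0042,0],"roll": 0.08},
  {"slide": [-0.0055,-0.0047,0],"roll": 0.08},
  {"slide": [-0.0051,-0.0051,0],"roll": 0.08},
  {"slide": [-0.0047,-0.0055,0],"roll": 0.08},
])

```text
time: 4.65
position: [0.5232, -0.0856, 0.0606]
tool_rot: [[0.943, 0.334, 0.003], [0.334, -0.943, 0.001], [0.003, 0.0, -1.0]]
contact_force: [1.9, 4.4, 3.8]
grip_width: 0.192
gripper_force: 15.0
```

step_arm([
  {"slide": [-0.0042,-0.0059,0],"roll": 0.08},
  {"slide": [-0.0037,-0.0062,0],"roll": 0.08},
  {"slide": [-0.0032,-0.0064,0],"roll": 0.08},
  {"slide": [-0.0027,-0.0067,0],"roll": 0.08},
  {"slide": [-0.0022,-0.0069,0],"roll": 0.08},
  {"slide": [-0.0016,-0.007,0],"roll": 0.08},
  {"slide": [-0.001,-0.0071,0],"roll": 0.08},
  {"slide": [0,0,0],"roll": 0},
])

```text
time: 5.45
position: [0.5042, -0.1332, 0.0606]
tool_rot: [[0.623, 0.782, 0.002], [0.782, -0.623, -0.0], [0.001, 0.001, -1.0]]
contact_force: [-0.0, 0.2, 5.4]
grip_width: 0.194
gripper_force: 15.0
```

```bash

cat > look.py <<'E'
from h import *
import sys
o=arm.get_obs();p=np.array(o["position"]);d=p[:2]-[.593,-.1405];th=np.arctan2(d[1],d[0])%(2*np.pi)
print(p.round(4),np.hypot(*d).round(4),"t",round(th-1.71,3),o["time"])
c=arm.camera("wrist")
im=rectify(c,.54,.74,-.26,-.03,.052,2600)[:,:,::-1].copy()
for i in range(0,11):
    x=.54+.02*i;cv2.putText(im,f"{x:.2f}",(0,int((.74-x)*2600)),0,.35,(0,255,255));cv2.line(im,(28,int((.74-x)*2600)),(40,int((.74-x)*2600)),(0,255,255))
cv2.imwrite("pics/%s.png"%sys.argv[1],im);np.savez(sys.argv[1]+".npz",**{k:c[k] for k in("frame","camera_matrix","world_to_cam")})
E
python3 look.py r2
```

```text
[ 0.5042 -0.1332  0.0606] 0.0891 t 1.35 5.45
```

View pics/r2.png

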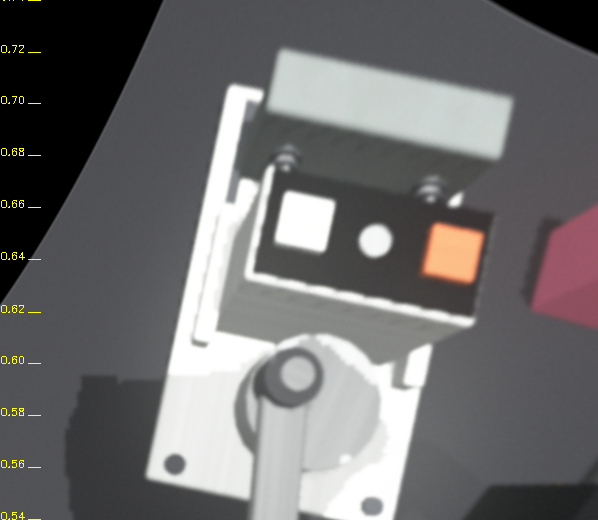

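step_arm([
  {"slide": [-0.0003,-0.0067,0],"roll": 0.075},
  {"slide": [0.0002,-0.0067,0],"roll": 0.075},
  {"slide": [0,0,0],"roll": 0},
  {"slide": [0,0,0],"roll": 0},
])

```text
time: 5.9
position: [0.5039, -0.1461, 0.0605]
tool_rot: [[0.501, 0.865, 0.001], [0.865, -0.501, -0.0], [0.001, 0.001, -1.0]]
contact_force: [-1.2, 1.6, 6.4]
grip_width: 0.196
gripper_force: 15.0
```

step_arm([
  {"slide": [0,0,0],"roll": 0},
  {"slide": [0,0,0],"roll": 0},
  {"slide": [0,0,0],"roll": 0},
  {"slide": [0,0,0.03],"roll": 0},
  {"slide": [0,0,0.04],"roll": 0},
  {"slide": [0,0,0.04],"roll": 0},
  {"slide": [0,0,0.03],"roll": 0},
], gripper=0.6)

```text
time: 6.6
position: [0.5037, -0.1463, 0.2021]
tool_rot: [[0.501, 0.865, 0.001], [0.865, -0.501, -0.0], [0.0, 0.002, -1.0]]
contact_force: [-0.0, -0.9, -0.4]
grip_width: 0.602
gripper_force: 0.0
```

step_arm([
  {"slide": [0.028,-0.019,0],"roll": 0},
  {"slide": [0.028,-0.019,0],"roll": 0},
  {"slide": [0.028,-0.019,0],"roll": 0},
  {"slide": [0.028,-0.018,0],"roll": 0},
  {"slide": [0,0,0],"roll": 0},
  {"slide": [0,0,0],"roll": 0},
])

```text
time: 7.2
position: [0.6149, -0.2209, 0.1987]
tool_rot: [[0.501, 0.865, -0.002], [0.865, -0.501, 0.001], [0.0, -0.002, -1.0]]
contact_force: [-0.5, 0.7, 0.5]
grip_width: 0.596
gripper_force: 0.0
```

```bash
python3 look.py r3
```

```text
[ 0.6149 -0.2209  0.1987] 0.0834 t 3.268 7.2
```

View pics/r3.png

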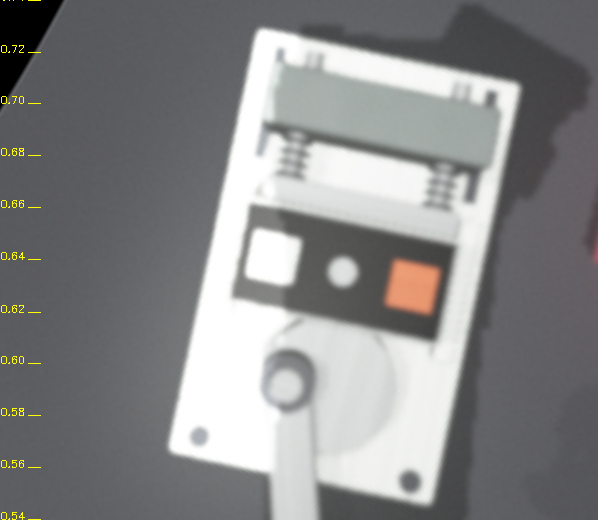

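Cell is now against the jaw. Next I'll compare r1 and r3 in the clamp frame at a larger scale to quantify how far the jaw moved.

```bash
cat > cmp.py <<'E'
from h import *
import sys
def crect(c,z=.052,s=5000,a=-.21,P=(.593,-.1405),x0=.035,x1=.125,y0=-.064,y1=.036):
    X,Y=np.meshgrid(np.arange(x1,x0,-1/s),np.arange(y1,y0,-1/s),indexing='ij')
    K=c["camera_matrix"];W=c["world_to_cam"]
    q=np.stack([P[0]+np.cos(a)*X-np.sin(a)*Y,P[1]+np.sin(a)*X+np.cos(a)*Y,0*X+z],-1)@W[:3,:3].T+W[:3,3]
    x,y,w=q[...,0],-q[...,1],-q[...,2];h=np.hypot(x,y)+1e-9;r=np.arctan2(h,w)
    return cv2.remap(c["frame"],(K[0,0]*r*x/h+K[0,2]).astype('f4'),(K[1,1]*r*y/h+K[1,2]).astype('f4'),cv2.INTER_CUBIC)[:,:,::-1].copy()
ims=[]
for n in sys.argv[2:]:
    im=crect(dict(np.load(n+".npz")),s=4000)
    for k in range(40,125,5):
        r=int((.125-k/1000)*4000);cv2.line(im,(0,r),(15 if k%10==0 else 8,r),(0,0,255))
        if k%10==0:cv2.putText(im,str(k),(17,r+4),0,.35,(0,0,255))
    ims.append(im)
cv2.imwrite("pics/%s.png"%sys.argv[1],np.hstack(ims))
E
python3 cmp.py c13 w1 r3
```

```text
(no output)
```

View pics/c13.png

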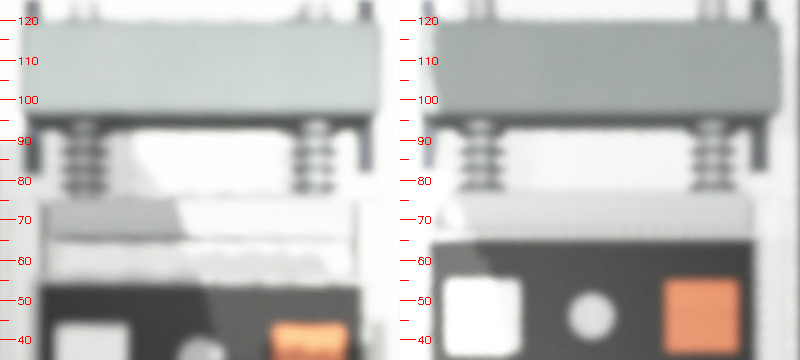

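step_arm([
  {"slide": [-0.028,0.019,0],"roll": 0},
  {"slide": [-0.028,0.019,0],"roll": 0},
  {"slide": [-0.028,0.019,0],"roll": 0},
  {"slide": [-0.028,0.018,0],"roll": 0},
  {"slide": [0,0,-0.04],"roll": 0},
  {"slide": [0,0,-0.04],"roll": 0},
  {"slide": [0,0,-0.04],"roll": 0},
  {"slide": [0,0,-0.02],"roll": 0},
])

```text
time: 8.05
position: [0.5004, -0.1454, 0.0575]
tool_rot: [[0.5, 0.866, -0.003], [0.866, -0.5, 0.0], [-0.001, -0.003, -1.0]]
contact_force: [0.9, -0.1, -0.7]
grip_width: 0.6
gripper_force: 0.0
```

step_arm([
  {"slide": [0,0,0],"roll": 0},
  {"slide": [0,0,0],"roll": 0},
  {"slide": [0,0,0],"roll": 0},
  {"slide": [0,0,0],"roll": 0},
  {"slide": [0,0,0],"roll": 0},
], gripper=0.1)

```text
time: 8.55
position: [0.5038, -0.1464, 0.0609]
tool_rot: [[0.501, 0.865, 0.001], [0.865, -0.501, -0.001], [0.0, 0.002, -1.0]]
contact_force: [0.1, 0.4, 5.8]
grip_width: 0.19
gripper_force: 15.0
```

step_arm([
  {"slide": [0.0004,-0.0049,0],"roll": 0.055},
  {"slide": [0.0007,-0.0049,0],"roll": 0.055},
  {"slide": [0.001,-0.0048,0],"roll": 0.055},
  {"slide": [0.0013,-0.0048,0],"roll": 0.055},
  {"slide": [0,0,0],"roll": 0},
  {"slide": [0,0,0],"roll": 0},
])

```text
time: 9.15
position: [0.5068, -0.1653, 0.0608]
tool_rot: [[0.3, 0.954, 0.0], [0.954, -0.3, 0.0], [0.0, 0.0, -1.0]]
contact_force: [-1.9, 2.2, 6.9]
grip_width: 0.193
gripper_force: 15.0
```

step_arm([
  {"slide": [0,0,0],"roll": 0},
  {"slide": [0,0,0],"roll": 0},
  {"slide": [0,0,0],"roll": 0},
  {"slide": [0,0,0.03],"roll": 0},
  {"slide": [0,0,0.04],"roll": 0},
  {"slide": [0,0,0.04],"roll": 0},
  {"slide": [0,0,0.03],"roll": 0},
], gripper=0.6)

```text
time: 9.85
position: [0.5072, -0.1656, 0.2022]
tool_rot: [[0.3, 0.954, 0.002], [0.954, -0.3, -0.0], [0.0, 0.002, -1.0]]
contact_force: [0.9, -0.8, 0.7]
grip_width: 0.602
gripper_force: 0.0
```

step_arm([
  {"slide": [0.028,-0.014,0],"roll": -0.055},
  {"slide": [0.028,-0.014,0],"roll": -0.055},
  {"slide": [0.028,-0.014,0],"roll": -0.055},
  {"slide": [0.028,-0.014,0],"roll": -0.055},
  {"slide": [0,0,0],"roll": 0},
  {"slide": [0,0,0],"roll": 0},
])

```text
time: 10.45
position: [0.6184, -0.2212, 0.1989]
tool_rot: [[0.5, 0.866, -0.001], [0.866, -0.5, 0.001], [0.0, -0.002, -1.0]]
contact_force: [-0.1, -0.4, 0.4]
grip_width: 0.598
gripper_force: 0.0
```

```bash
python3 look.py r4; python3 cmp.py c34 r3 r4
```

```text
[ 0.6184 -0.2212  0.1989] 0.0847 t 3.308 10.45
```

View pics/c34.png

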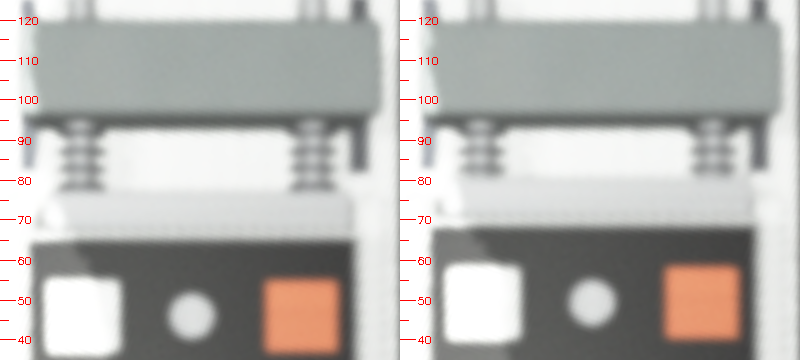

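The cell moved about 3.3 mm between the two views, and the jaw's rear edge moved from about 77 to 80.5. I'll put numbers on it with edge profiles.

```bash
cat > prof.py <<'E'
import sys;n=sys.argv[1:];sys.argv=["x","tmp"]+n
from cmp import *
for k in n:
    im=crect(dict(np.load(k+".npz")),s=4000).mean(2)
    print(k)
    # gap centre columns, lit part (right of middle) and spring columns
    for lab,a,b in(("mid",230,280),("sprR",300,328),("sprL",70,98)):
        p=im[150:215,a:b].mean(1);print(lab,[f"{125-(150+i)/4:.1f}:{p[i]:.0f}" for i in range(8,62,2)])
E
python3 prof.py w1 r3 r4
```

```text
Traceback (most recent call last):
  File "prof.py", line 4, in <module>
    im=crect(dict(np.load(k+".npz")),s=4000).mean(2)
                  ~~~~~~~^^^^^^^^^^
FileNotFoundError: [Errno 2] No such file or directory: 'r.npz'
```

```bash
sed -i 's/^for k in n:/for k in sys.argv[2:]:/' prof.py; python3 prof.py w1 r3 r4
```

```text
w1
mid ['85.5:253', '85.0:253', '84.5:253', '84.0:253', '83.5:253', '83.0:253', '82.5:253', '82.0:253', '81.5:253', '81.0:253', '80.5:253', '80.0:253', '79.5:253', '79.0:252', '78.5:251', '78.0:249', '77.5:246', '77.0:242', '76.5:238', '76.0:237', '75.5:238', '75.0:241', '74.5:245', '74.0:247', '73.5:249', '73.0:250', '72.5:250']
sprR ['85.5:197', '85.0:200', '84.5:197', '84.0:190', '83.5:184', '83.0:181', '82.5:183', '82.0:192', '81.5:201', '81.0:206', '80.5:207', '80.0:201', '79.5:190', '79.0:180', '78.5:175', '78.0:176', '77.5:183', '77.0:193', '76.5:206', '76.0:219', '75.5:228', '75.0:238', '74.5:242', '74.0:246', '73.5:249', '73.0:249', '72.5:250']
sprL ['85.5:146', '85.0:149', '84.5:146', '84.0:140', '83.5:133', '83.0:129', '82.5:129', '82.0:134', '81.5:140', '81.0:144', '80.5:144', '80.0:141', '79.5:135', '79.0:130', '78.5:129', '78.0:132', '77.5:138', '77.0:146', '76.5:155', '76.0:161', '75.5:167', '75.0:174', '74.5:180', '74.0:185', '73.5:188', '73.0:190', '72.5:191']
r3
mid ['85.5:246', '85.0:246', '84.5:246', '84.0:245', '83.5:245', '83.0:245', '82.5:245', '82.0:245', '81.
[... 1175 characters left out ...]
16', '73.5:215', '73.0:214', '72.5:212']
sprR ['85.5:178', '85.0:176', '84.5:170', '84.0:162', '83.5:157', '83.0:156', '82.5:161', '82.0:169', '81.5:179', '81.0:189', '80.5:197', '80.0:204', '79.5:209', '79.0:213', '78.5:215', '78.0:215', '77.5:215', '77.0:215', '76.5:214', '76.0:214', '75.5:213', '75.0:213', '74.5:213', '74.0:213', '73.5:213', '73.0:212', '72.5:210']
sprL ['85.5:183', '85.0:183', '84.5:177', '84.0:169', '83.5:162', '83.0:159', '82.5:162', '82.0:171', '81.5:182', '81.0:194', '80.5:204', '80.0:213', '79.5:220', '79.0:224', '78.5:227', '78.0:228', '77.5:229', '77.0:229', '76.5:228', '76.0:228', '75.5:228', '75.0:227', '74.5:227', '74.0:226', '73.5:224', '73.0:222', '72.5:219']
```

```bash
python3 -c "
from station import arm
print(arm.close_job())"
```

```text
the job is handed in; nothing more can be done
None
```

I turned the rectangular-cell clamp's lever to t ≈ 1.71 rad, which pushed the spring jaw in by about 4–5 mm (from wrist-camera views before and after). The lever is released, the round-cell clamp was left alone, and the job is handed in.

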